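# Roll the amber vial onto the reading line

## Task

Roll the lying amber vial out from beside the tray's blue parking rail and onto the red reading line, pushing it sideways with the fingertips without ever picking it up, so that it rests lengthwise along the line, centred over it. Roll it, do not slide it, and leave the green vial and everything else on the bench where they are; finish with the hand clear.

Things in the scene. Friction and masses are not known exactly. Their poses are not given: they have to be found in the camera images.
- tray: fixed flat grey metal tray, 240 (its x) by 200 mm (its y), 10 mm thick; origin under its centre, on the bench. Along +y the blue parking rail, full length, rises 22 mm above the plate, inner face at y = +70 mm, hiding the vials' backs: no room for a finger behind them, but their tops are free. Along -y a blue end stop, 8 mm high, inner face at y = -88 mm. Its x ends are open.
- line: red line painted across the tray, 236 mm long along its x (parallel to the tray's x), 5 mm wide, flush; origin at its centre on the plate's top. It lies at y = -20 to +10 mm of the tray; the vial must roll towards -y to reach it. A closed fingertip pressed lightly (2 to 4 N) on a vial's top and moved sideways rolls it half as far as the finger goes; let go slowly, it stops within a few mm.
- amber_vial: rigid closed amber vial, white cap, white label strip: a plain cylinder 30 mm in diameter, 80 mm long, about 90 g, lying on the tray. Origin at its very centre (25 mm above the bench, its top at 40 mm); its x is the cylinder's axis, cap at +x. It starts parallel to the line, 1 to 4 mm from the parking rail, in the +x or the -x half of the tray.
- green_vial: green vial with a black cap, same size and placing as the amber one, in the other half of the tray, end to end with it with about 30 mm between their ends; origin at its centre, x along its axis. To be left alone.
- beaker: clear glass beaker, 68 mm wide, 85 mm tall, beyond the parking rail; origin under its centre. Leave alone.
- jar: white jar with blue lid, 56 mm wide, 70 mm tall, beyond the parking rail; origin under its centre. Leave alone.
- sample_cup: small white ring-shaped sample cup, 42 mm wide, 24 mm tall, beyond the low end stop; origin under its centre. Leave alone.
- disc_sample: steel sample disc, 40 mm wide, 12 mm thick, beyond the low end stop; origin under its centre. Leave alone.
- spatula: slim steel lab spatula, 170 mm long, 12 mm wide, 5 mm thick, lying on the bench beyond the low end stop; origin under its middle, x along it. Leave alone.
- cup_tray: empty open grey box, 120 by 160 mm, 30 mm tall, beyond the spatula; origin under its centre. Leave alone.
Not all that is in view belongs to the job. Leave any yellow look-alike of the amber_vial alone.

How it is judged:
By the outcome, as a careful person would: the job done as asked, in the order asked, and still so for the second after the job is handed in, with the robot touching nothing.
It also fails if it takes over 58 s, if anything falls off the work surface, if the arm or the gripper's body presses on something with over 40 N, if the wrist force passes 120 N, or if a joint passes its speed limit or range.

## Robot

A 6-joint arm with a two-finger parallel gripper is mounted at the origin on the work surface. World frame = base frame: x ahead of the robot, y to its left, z up, the work surface at z = 0. Lengths are in m, angles in degrees, forces in N, time in s.
With the tool pointing down it reaches from about 0.3 to 0.75 m from the base axis. Payload 8.5 kg.
Tool frame: the origin (TCP) lies at the very end of the fingers, on their centre line; the grasp point (between the pads) lies 19 mm behind it (env.hold_point_z is the distance from the TCP to the grasp point, in m); z points along the fingers, y is the line along which they close (so a half turn about z gives the same grasp; the last joint's range is limited). The gripper opens to 85 mm and grips with 20 to 120 N. Pads are 22 mm wide; open, the fingers measure 114 mm over their backs; the gripper's body (76 mm by 85 mm) begins 54 mm behind the grasp point. The pads swing forward as they close: fully open they stand 13 mm farther back than shut.
Start: joints at [-80.518, 21.807, 74.336, -0, 83.858, -12.336], TCP at [0.204, -0.511, 0.231] pointing down, gripper open.
Joint ranges: [-178.18, 178.18], [-50.72, 133.34], [12.68, 142.11], [-81.47, 261.47], [9.98, 163.14], [-165.26, 165.26]. Speed limits (degrees/s): [136.94, 136.94, 180, 180, 180, 180].

## Interface

Orientations are given as a 3x3 rotation matrix whose columns are the frame's x, y, z axes.
In Python, from rig import env, optics gives the robot as it stands.
- The arm moves only by the shell command python3 -m jog 'ROWS' [OPENING] [FORCE]. ROWS is JSON, a list of rows, each an object with "linear": the shift along the tool's x, y, z in units of 40 mm (1.0 is 40 mm), a list of three; "roll": the turn about the tool's z in units of 5 degrees (1.0 is 5 degrees). A call has 1 to 12 rows; each row shifts and turns the commanded pose from where the row before left it, along the tool's axes as they then stand; what a row does not reach is not made up. A row lasts 1/12 s, in which the tool goes at most 41.7 mm and 7.16 degrees, less where a joint would pass 70% of its speed; a pose out of reach is approached as far as the arm can. A call is refused whole if a number of a shift passes 1 or a number of a turn 1, either way. A call with a gripper value outside its range is refused whole. OPENING is the opening, from -1 (shut) to 1 (fully open), set as the call begins (- or left out, the last holds). The fingers move at their own pace and stop on an object; FORCE is the grip in N (left out, the last holds). Time passes only in rows, so rows that do not move let the fingers close. It gives the time, the measured TCP pose, the force, the opening and the grip force at its end, in the units of the state.
- env.observe(): the state, without advancing time (a new reading comes with each control period).
- optics.get_image(name): name is "side" or "top"; returns the picture (420x560x3 uint8, red, green, blue); there is no depth.
- optics.calibration(name): a dict with "fov_y" (degrees; the focal length in pixels is half the picture's height over the tangent of half this angle, whatever the lens; pixels are square), "cx", "cy" (the principal point, pixels), "D" ([k1, k2, p1, p2, k3] as OpenCV has them; the pictures are not rectified), "T" (4x4, takes a point from camera to world coordinates). Camera axes: x right, y down, z forward; pixel columns grow to the right and rows downward; lengths in m; the calibration is good to about 2 mm. A picture is of the moment at which its call begins. calibration takes no time and is no camera call.
- env.close_job(): hands the job in; it is judged then, once.
The state is a dict: "time_s": time; "q": joint angles; "qvel": joint speeds; "joint_efforts": joint torques, N m; "position": TCP position; "tool_rot": TCP orientation; "ft_force": force on the tool from outside, world axes, zero at the start; "wrist_torque": the same for the moment, N m; "grip_width": finger opening in m; "gripper_force": force on a finger pad.
Only numpy, scipy, OpenCV 4.12 (cv2) and the standard library are available. Lean on these libraries where they do the work, as an engineer would, in place of code of your own. Each camera call takes 0.05 s, during which the arm holds its last target. There are 200 camera calls.

## Working session

There is one attempt and no reset: what is moved stays moved. The work goes in short steps, Python scripts to look and compute and a shell command to move; the robot and the scene stay as the last step left them, time stands still between calls to the robot, and variables do not carry over. Pictures are saved under pics/ and viewed, at most 10 in all, crops included, and the job is handed in when it is done.

```bash
ls; mkdir -p pics; python3 - <<'E'
from rig import env, optics
import cv2
s=env.observe()
print(s['time_s'],s['position'],s['tool_rot'],s['ft_force'],s['grip_width'])
for n in('top','side'):
    cv2.imwrite(f'pics/{n}0.png',optics.get_image(n)[:,:,::-1]); c=optics.calibration(n); print(n,c)
E
```

```text
pics
0.0 [ 0.20436743 -0.51030865  0.23071741] [[ 9.28371940e-01  3.71652372e-01 -2.35411609e-04]
 [ 3.71652319e-01 -9.28370913e-01  1.41500669e-03]
 [ 3.07341303e-04 -1.40114378e-03 -9.99998971e-01]] [ 0.71435733 -0.44453392 -0.23189191] 0.08530004363355226
top {'fov_y': 46.145211126290555, 'cx': 284.42936865639683, 'cy': 203.53873508352066, 'D': array([-0.12914966,  0.        ,  0.        ,  0.        ,  0.        ]), 'T': array([[-0.01223239, -0.99281241,  0.1190541 ,  0.41302604],
       [-0.99938366,  0.00822087, -0.03412791, -0.00490368],
       [ 0.03290389, -0.11939819, -0.99230107,  1.07935726],
       [ 0.        ,  0.        ,  0.        ,  1.        ]])}
side {'fov_y': 46.267465197520885, 'cx': 282.42291598181623, 'cy': 207.27622970537269, 'D': array([-0.00696609,  0.        ,  0.        ,  0.        ,  0.        ]), 'T': array([[-0.99717521, -0.06380131,  0.03963577,  0.50781063],
       [-0.07336233,  0.71412553, -0.69616284,  0.75834016],
       [ 0.01611119, -0.6971041 , -0.71678888,  0.86266883],
       [ 0.        ,  0.        ,  0.        ,  1.        ]])}
```

View pics/top0.png

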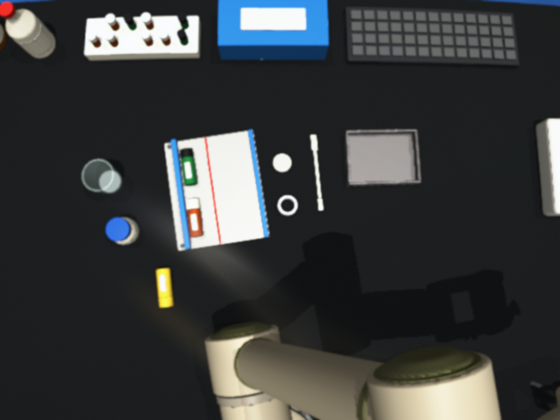

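View pics/side0.png

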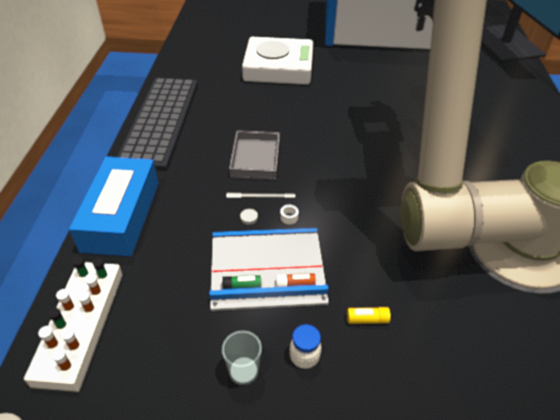

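Top view: tray at px (165–268, 130–250) with its rail on the left (world +y). The amber vial is at about (195,218) with its cap up, green is at (188,167), and the red line runs from (206,138) to (220,243). The side view agrees: amber (297,280), green (243,282), line along row ~268. The yellow decoy is off the tray.

```bash
cat > h.py <<'E'
import numpy as np, cv2
from rig import env, optics
def ray(n,uv):
    c=optics.calibration(n); f=210/np.tan(np.radians(c['fov_y']/2))
    K=np.array([[f,0,c['cx']],[0,f,c['cy']],[0,0,1]])
    p=cv2.undistortPoints(np.array(uv,float).reshape(-1,1,2),K,c['D']).reshape(-1,2)
    T=c['T']; d=np.c_[p,np.ones(len(p))]@T[:3,:3].T
    return T[:3,3],d
def onplane(n,uv,z):
    o,d=ray(n,uv); return o+d*((z-o[2])/d[:,2])[:,None]
def comps(n,img,roi):
    x0,y0,x1,y1=roi
    hsv=cv2.cvtColor(img,cv2.COLOR_RGB2HSV).astype(int); H,S,V=hsv[...,0],hsv[...,1],hsv[...,2]
    box=np.zeros(H.shape,bool); box[y0:y1,x0:x1]=1
    out={}
    for k,m in dict(red=((H<16)|(H>168))&(S>70)&(V>60),green=(H>40)&(H<90)&(S>100)&(V>25),blue=(H>95)&(H<125)&(S>130)&(V>60)).items():
        nn,l,st,ce=cv2.connectedComponentsWithStats((m&box).astype(np.uint8),connectivity=8)
        out[k]=[(st[i],ce[i],np.argwhere(l==i)[:,::-1]) for i in range(1,nn) if st[i][4]>15]
    return out
ROI=dict(top=(155,120,275,258),side=(200,222,335,312))
E
python3 - <<'E'
from h import *
for n in ROI:
    img=optics.get_image(n); o=comps(n,img,ROI[n])
    for k in o:
        for st,ce,px in o[k]:
            z={'red':.01 if max(st[2:4])>60 else .03,'green':.03,'blue':.018}[k]
            P=onplane(n,px,z)[:,:2]
            (vx,vy,x,y)=cv2.fitLine(P.astype(np.float32),cv2.DIST_HUBER,0,.001,.001).ravel()
            t=(P-[x,y])@[vx,vy]
            print(n,k,st,np.round(P.mean(0),4),'ang',round(np.degrees(np.arctan2(vy,vx)),2),'len',np.round([t.min(),t.max()],4))
    x0,y0,x1,y1=ROI[n]; cr=cv2.resize(img[y0:y1,x0:x1,::-1],None,fx=4,fy=4,interpolation=cv2.INTER_CUBIC)
    cv2.imwrite(f'pics/{n}c.png',cr); print(cr.shape)
E
```

```text
top red [204 136  17 108 248] [0.5752 0.1164] ang 8.33 len [-0.1199  0.1204]
top red [187 208  16  29 277] [0.5008 0.1507] ang 6.15 len [-0.0344  0.0255]
top green [182 155  15  30 194] [0.6136 0.1633] ang 6.86 len [-0.0294  0.0343]
top blue [248 128  21 110 414] [0.5907 0.0165] ang 8.3 len [-0.1241  0.1198]
top blue [170 138  20 111 576] [0.5708 0.1856] ang 8.34 len [-0.1265  0.119 ]
(552, 480, 3)
side red [212 265 111   8 275] [0.574  0.1163] ang 8.3 len [-0.1192  0.1188]
side red [287 273  29  12 230] [0.4999 0.1549] ang 12.9 len [-0.0305  0.031 ]
side green [231 276  29  12 204] [0.6147 0.1719] ang 6.94 len [-0.0277  0.0302]
side blue [212 228 106   9 480] [0.5984 0.0191] ang 8.01 len [-0.1293  0.1108]
side blue [209 284 120  15 960] [0.5684 0.1803] ang 7.94 len [-0.1273  0.119 ]
(360, 540, 3)
```

View pics/topc.png

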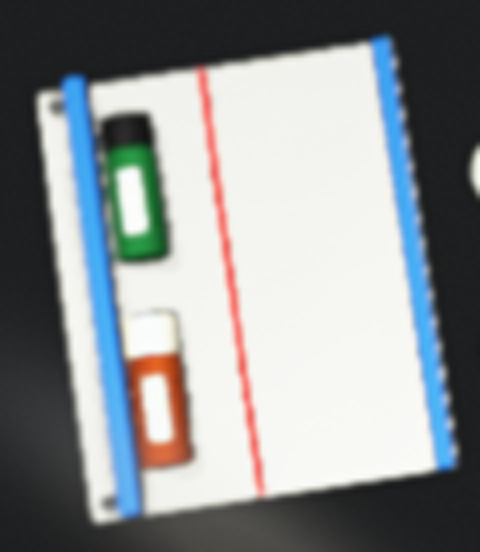

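View pics/sidec.png

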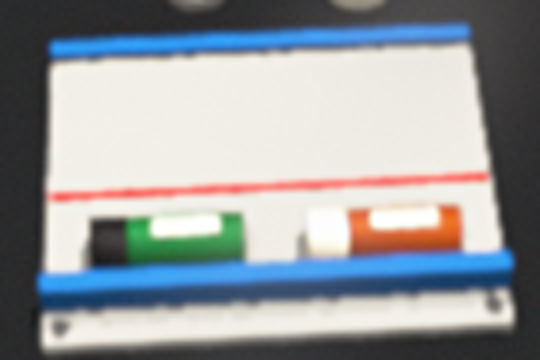

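The crops show both vials lying along the rail. In the top crop, amber's end centres are at about (151,311) for the cap and (166,465) for the base.

```bash
cat >> h.py <<'E'
A=np.radians(8.3); EX=np.array([np.cos(A),np.sin(A)]); EY=np.array([-np.sin(A),np.cos(A)])
L0=np.array([.5746,.1163])
def loc(p): p=np.asarray(p)[:2]-L0; return np.round(1000*np.array([p@EX,p@EY]),1)  # mm, line frame
E
python3 - <<'E'
from h import *
# amber ends from crops: (top) z .025 ; corners too
top=lambda u:[155+u[0]/4-.4,120+u[1]/4-.4]; side=lambda u:[200+u[0]/4-.4,222+u[1]/4-.4]
for nm,u in dict(cap=(151,311),base=(166,465),right_cap=(178,310),left_cap=(125,312),right_base=(193,462),left_base=(140,467),gcap=(126,115),gbase=(142,260)).items():
    P=onplane('top',[top(u)],.025)[0]; print('top',nm,np.round(P,4),loc(P))
img=optics.get_image('top')
for n in ROI:
  o=comps(n,optics.get_image(n),ROI[n])
  for st,ce,px in o['red']:
    if max(st[2:4])>60: print(n,'line',loc(onplane(n,px,.01).mean(0)))
  for st,ce,px in o['blue']:
    P=onplane(n,px,.018 if st[1]<200 and n=='top' and st[0]>200 else .032); q=(P[:,:2]-L0)@EY*1000
    print(n,'blue y range',np.percentile(q,[3,97]))
# triangulate label centre? use side far silhouette (top edge of vial seen) 
for u in [(305,207),(460,207)]:
    P=onplane('side',[side(u)],.036)[0]; print('side far-upper edge',loc(P))
s=env.observe(); print('tcp',loc(s['position']),s['time_s'])
E
```

```text
top cap [0.5546 0.1572 0.025 ] [-13.9  43.4]
top base [0.4716 0.1484 0.025 ] [-97.3  46.7]
top right_cap [0.555  0.1426 0.025 ] [-15.6  28.9]
top left_cap [0.5542 0.1713 0.025 ] [-12.3  57.3]
top right_base [0.4731 0.134  0.025 ] [-97.9  32.2]
top left_base [0.4706 0.1624 0.025 ] [-96.2  60.6]
top gcap [0.6628 0.1723 0.025 ] [95.3 42.7]
top gbase [0.5825 0.1624 0.025 ] [14.4 44.5]
top line [ 0.6 -0. ]
top blue y range [-105.21364876  -97.27845094]
top blue y range [61.65847787 72.25130361]
side line [-0.2  0.1]
side blue y range [-94.28035381 -80.93111993]
side blue y range [63.46766803 84.02061496]
side far-upper edge [-16.8  33.9]
side far-upper edge [-97.2  38.7]
tcp [-456.8 -566.8] 0.35
```

```bash
python3 -m jog '[{"linear":[0,0,0],"roll":0.9},{"linear":[0,0,0],"roll":0.9},{"linear":[0,0,0],"roll":0.9},{"linear":[0.5,-0.78,0]},{"linear":[0.5,-0.78,0]},{"linear":[0.5,-0.78,0]},{"linear":[0.5,-0.78,0]},{"linear":[0.5,-0.78,0]},{"linear":[0.5,-0.78,0]},{"linear":[0.5,-0.78,0]},{"linear":[0.5,-0.78,0]},{"linear":[0.5,-0.78,0]}]' -1 20; python3 -m jog '[{"linear":[0.5,-0.78,0]},{"linear":[0.5,-0.78,0]},{"linear":[0.5,-0.78,0]},{"linear":[0.5,-0.78,0]},{"linear":[0.5,-0.78,0]},{"linear":[0.5,-0.78,0]},{"linear":[0.5,-0.78,0]},{"linear":[0.5,-0.78,0]},{"linear":[0,0,0]},{"linear":[0,0,0]}]'; python3 - <<'E'
from h import *
s=env.observe(); R=s['tool_rot'];print(loc(s['position']),s['position'],np.degrees(np.arctan2(R[1,0],R[0,0])),s['ft_force'],s['grip_width'])
E
```

```text
[-456.8 -566.8] [ 0.20438812 -0.51052486  0.23118944] 21.816470414725323 [ 0.15997265 -0.22492845  0.89267045] 0.08527813312582083invalid input
invalid input
```

```bash
python3 -m jog '[{"linear":[0,0,0],"roll":0.9},{"linear":[0,0,0],"roll":0.9},{"linear":[0,0,0],"roll":0.9},{"linear":[0.5,-0.78,0],"roll":0},{"linear":[0.5,-0.78,0],"roll":0},{"linear":[0.5,-0.78,0],"roll":0},{"linear":[0.5,-0.78,0],"roll":0},{"linear":[0.5,-0.78,0],"roll":0},{"linear":[0.5,-0.78,0],"roll":0},{"linear":[0.5,-0.78,0],"roll":0},{"linear":[0.5,-0.78,0],"roll":0},{"linear":[0.5,-0.78,0],"roll":0}]' -1 20; python3 - <<'E'
from h import *
s=env.observe(); R=s['tool_rot'];print(s['time_s'],loc(s['position']),s['position'],np.degrees(np.arctan2(R[1,0],R[0,0])),s['ft_force'],s['grip_width'])
E
```

```text
time_s: 1.35
position: [0.3422, -0.205, 0.2315]
tool_rot: [[0.99, 0.144, 0.0], [0.144, -0.99, -0.0], [0.0, 0.0, -1.0]]
ft_force: [1.7, -1.6, 0.1]
grip_width: 0.0
gripper_force: 0.0
1.35 [-276.4 -284.4] [ 0.34217316 -0.2049971   0.23150087] 8.29239073116379 [ 1.65361332 -1.55006374  0.13345627] 4.516185248876546e-05
```

```bash
python3 -m jog '[{"linear":[0.5,-0.77,0],"roll":0},{"linear":[0.5,-0.77,0],"roll":0},{"linear":[0.5,-0.77,0],"roll":0},{"linear":[0.5,-0.77,0],"roll":0},{"linear":[0.5,-0.77,0],"roll":0},{"linear":[0.5,-0.77,0],"roll":0},{"linear":[0.5,-0.77,0],"roll":0},{"linear":[0.5,-0.77,0],"roll":0},{"linear":[0.5,-0.77,0],"roll":0},{"linear":[0.5,-0.77,0],"roll":0},{"linear":[0.5,-0.77,0],"roll":0},{"linear":[0,0,0],"roll":0}]'; python3 -m jog '[{"linear":[0,0,0.8],"roll":0},{"linear":[0,0,0.8],"roll":0},{"linear":[0,0,0.8],"roll":0},{"linear":[0,0,0.8],"roll":0},{"linear":[0,0,0.6],"roll":0},{"linear":[0,0,0.4],"roll":0},{"linear":[0,0,0],"roll":0},{"linear":[0,0,0],"roll":0},{"linear":[0,0,0],"roll":0}]'; python3 - <<'E'
from h import *
s=env.observe(); print(loc(s['position']))
for n in('top','side'): 
    im=optics.get_image(n); x0,y0,x1,y1=ROI[n]; cv2.imwrite(f'pics/{n}1.png',cv2.resize(im[y0-20:y1,x0:x1,::-1],None,fx=3,fy=3))
E
```

```text
time_s: 2.35
position: [0.5119, 0.165, 0.2308]
tool_rot: [[0.989, 0.149, 0.0], [0.149, -0.989, 0.002], [0.001, -0.001, -1.0]]
ft_force: [-0.2, -0.0, -0.6]
grip_width: 0.0001
gripper_force: 0.0
time_s: 3.1
position: [0.5112, 0.1603, 0.0645]
tool_rot: [[0.989, 0.145, 0.002], [0.145, -0.989, 0.0], [0.002, 0.0, -1.0]]
ft_force: [-0.9, 0.4, 0.1]
grip_width: 0.0001
gripper_force: 0.0
[-56.3  52.7]
```

View pics/side1.png

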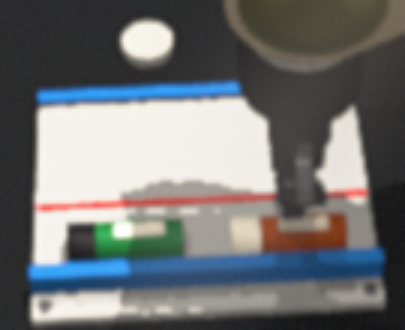

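The side crop shows the closed fingertip hovering over amber's middle at about (293,213), with nothing else nearby.

```bash
python3 -m jog '[{"linear":[0,0,0.4],"roll":0},{"linear":[0,0,0.1],"roll":0},{"linear":[0,0,0],"roll":0},{"linear":[0,0,0],"roll":0},{"linear":[0,0,0],"roll":0}]' | grep -E "pos|ft"; python3 -m jog '[{"linear":[0,0,0.05],"roll":0},{"linear":[0,0,0],"roll":0},{"linear":[0,0,0],"roll":0}]'| grep -E "pos|ft"; python3 -m jog '[{"linear":[0,0,0.02],"roll":0},{"linear":[0,0,0],"roll":0},{"linear":[0,0,0],"roll":0}]'| grep -E "pos|ft"
```

```text
position: [0.5109, 0.1604, 0.0441]
ft_force: [-0.8, 0.4, -0.1]
position: [0.5106, 0.1604, 0.0415]
ft_force: [0.6, 0.5, -0.5]
position: [0.5106, 0.1604, 0.0405]
ft_force: [-0.3, 0.6, -0.7]
```

```bash
for i in 1; do python3 -m jog '[{"linear":[0,0,0.015],"roll":0},{"linear":[0,0,0],"roll":0},{"linear":[0,0,0],"roll":0}]' | grep -E "pos|ft"; done; python3 -m jog '[{"linear":[0,0,0.01],"roll":0},{"linear":[0,0,0],"roll":0},{"linear":[0,0,0],"roll":0}]'| grep -E "pos|ft"
```

```text
position: [0.5106, 0.1604, 0.0399]
ft_force: [0.2, -0.5, 0.6]
position: [0.5107, 0.1604, 0.0398]
ft_force: [-1.9, -0.7, 3.8]
```

```bash
python3 -m jog '[{"linear":[0,0.02,0],"roll":0},{"linear":[0,0.04,0],"roll":0},{"linear":[0,0.05,0],"roll":0},{"linear":[0,0.05,0],"roll":0},{"linear":[0,0.05,0],"roll":0},{"linear":[0,0.04,0],"roll":0},{"linear":[0,0.02,0],"roll":0},{"linear":[0,0,0],"roll":0},{"linear":[0,0,0],"roll":0}]' | grep -E "pos|ft"; python3 - <<'E'
from h import *
for n in ('side','top'):
  for st,ce,px in comps(n,optics.get_image(n),ROI[n])['red']: print(n,st,np.round(ce,1))
print(env.observe()['ft_force'])
E
```

```text
position: [0.5122, 0.1495, 0.0399]
ft_force: [-1.6, -0.3, 5.9]
side [306 265  17   3  49] [314. 266.]
side [212 266  80   7 220] [253.5 268.8]
side [286 271  30  15 319] [301.4 278.7]
top [204 136   9  51 129] [208.4 163.1]
top [215 215   7  29  91] [217.8 228.9]
[-2.21409695 -0.04947951  7.07235965]
```

```bash
python3 -m jog '[{"linear":[0,0,-0.007],"roll":0},{"linear":[0,0.04,0],"roll":0},{"linear":[0,0.05,0],"roll":0},{"linear":[0,0.06,0],"roll":0},{"linear":[0,0.06,0],"roll":0},{"linear":[0,0.06,0],"roll":0},{"linear":[0,0.05,0],"roll":0},{"linear":[0,0.04,0],"roll":0},{"linear":[0,0.02,0],"roll":0},{"linear":[0,0,0],"roll":0},{"linear":[0,0,0],"roll":0}]' | grep -E "pos|ft"; python3 - <<'E'
from h import *
for n in ('side',):
  im=optics.get_image(n)
  for st,ce,px in comps(n,im,ROI[n])['red']: print(n,st,np.round(ce,1))
x0,y0,x1,y1=ROI[n]; cv2.imwrite(f'pics/{n}2.png',cv2.resize(im[y0-20:y1,x0:x1,::-1],None,fx=3,fy=3))
s=env.observe();print(s['ft_force'],loc(s['position']))
E
```

```text
position: [0.5143, 0.1343, 0.0399]
ft_force: [-1.3, -0.6, 5.9]
side [211 265 112  18 641] [285.6 272.4]
[-1.51915514  0.1301416   4.84975933] [-57.   26.6]
```

View pics/side2.png

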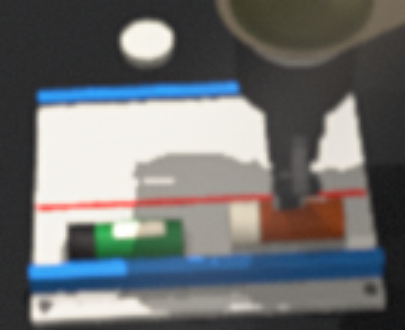

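The side crop shows amber rolled off the rail, with its label turned out of sight. It lies straight and its far edge is almost at the line, at about (290,205). I'll regrip for a second stroke.

```bash
python3 -m jog '[{"linear":[0,0,-0.01],"roll":0},{"linear":[0,0,-0.01],"roll":0},{"linear":[0,0,-0.02],"roll":0},{"linear":[0,0,-0.1],"roll":0},{"linear":[0,0,-0.4],"roll":0},{"linear":[0,-0.7,-0.6],"roll":0},{"linear":[0,-0.8,-0.2],"roll":0},{"linear":[0,-0.8,0],"roll":0},{"linear":[0,0,0],"roll":0},{"linear":[0,0,0],"roll":0}]' | grep -E "pos|ft"; python3 - <<'E'
from h import *
for n in ('side','top'):
  im=optics.get_image(n)
  for st,ce,px in comps(n,im,ROI[n])['red']: print(n,st,np.round(ce,1))
  x0,y0,x1,y1=ROI[n]; cv2.imwrite(f'pics/{n}3.png',cv2.resize(im[y0-20:y1,x0:x1,::-1],None,fx=4 if n=='side' else 3,fy=4 if n=='side' else 3))
s=env.observe();print(s['ft_force'],loc(s['position']),s['position'])
E
```

```text
position: [0.5006, 0.2268, 0.0936]
ft_force: [0.2, 0.3, 0.3]
side [315 265   8   3  22] [318.2 265.9]
side [211 266  85  17 316] [266.5 271.4]
side [310 270   5  12  35] [312.4 276.7]
top [204 136  17 108 250] [212.3 190.1]
top [193 207  16  29 313] [199.5 221.5]
[ 0.34161713  0.5236331  -0.22993529] [-57.1 118.3] [0.50100652 0.22514523 0.0932641 ]
```

View pics/top3.png

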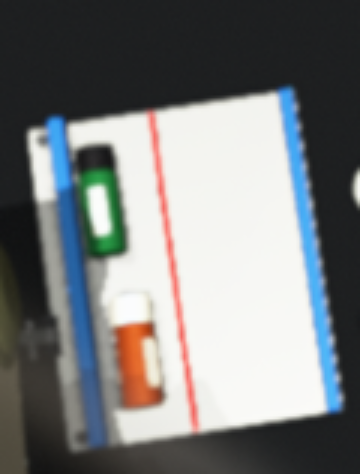

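The top crop shows amber clear of the rail at about (138,350) px, parallel to the line and still short of it. Green hasn't moved.

```bash
cat >> h.py <<'E'
def vial(n='top'):
    im=optics.get_image(n)
    for st,ce,px in comps(n,im,ROI[n])['red']:
        if max(st[2:4])<60 and st[4]>100:
            P=onplane(n,px,.025)[:,:2]; q=np.c_[(P-L0)@EX,(P-L0)@EY]*1000
            r=cv2.minAreaRect(q.astype(np.float32)); a=r[2] if r[2]<45 else r[2]-90
            print(n,'body centre',np.round(r[0],1),'size',np.round(r[1],1),'ang',round(a,2))
    for st,ce,px in comps(n,im,ROI[n])['green']: print('green',st,np.round(ce,1))
E
python3 -c "
from h import *
vial()"
python3 -m jog '[{"linear":[0,0.7,0],"roll":0},{"linear":[0,0.8,0],"roll":0},{"linear":[0,0.48,0.5],"roll":0},{"linear":[0,0,0.6],"roll":0},{"linear":[0,0,0.12],"roll":0},{"linear":[0,0,0],"roll":0},{"linear":[0,0,0],"roll":0},{"linear":[0,0,0],"roll":0}]' | grep -E "pos|ft"; python3 -m jog '[{"linear":[0,0,0.05],"roll":0},{"linear":[0,0,0],"roll":0},{"linear":[0,0,0],"roll":0}]'| grep -E "pos|ft"; python3 -c "
from h import *
print(loc(env.observe()['position']))"
```

```text
top body centre [-67.6  33.5] size [29.2 60.1] ang -1.69
green [181 155  15  30 216] [188.7 170.2]
position: [0.513, 0.1476, 0.0457]
ft_force: [-0.1, 0.2, -0.6]
position: [0.5125, 0.1476, 0.043]
ft_force: [0.5, -0.3, 0.7]
[-56.9  39.9]
```

```bash
python3 -m jog '[{"linear":[0,0,0.05],"roll":0},{"linear":[0,0,0],"roll":0},{"linear":[0,0,0],"roll":0}]'| grep -E "pos|ft"; python3 -m jog '[{"linear":[0,0,0.02],"roll":0},{"linear":[0,0,0],"roll":0},{"linear":[0,0,0],"roll":0}]'| grep -E "pos|ft"
```

```text
position: [0.5124, 0.1474, 0.0405]
ft_force: [-0.0, 0.4, -0.5]
position: [0.5125, 0.1473, 0.0399]
ft_force: [-1.0, -0.4, 0.6]
```

```bash
python3 -m jog '[{"linear":[0,0,0.012],"roll":0},{"linear":[0,0,0],"roll":0},{"linear":[0,0,0],"roll":0}]'| grep -E "pos|ft"
```

```text
position: [0.5126, 0.1473, 0.0397]
ft_force: [-0.8, 0.2, 5.0]
```

```bash
python3 -m jog '[{"linear":[0,0.02,-0.005],"roll":0},{"linear":[0,0.06,0],"roll":0},{"linear":[0,0.08,0],"roll":0},{"linear":[0,0.1,-0.003],"roll":0},{"linear":[0,0.1,0],"roll":0},{"linear":[0,0.1,0],"roll":0},{"linear":[0,0.1,-0.003],"roll":0},{"linear":[0,0.08,0],"roll":0},{"linear":[0,0.05,0],"roll":0},{"linear":[0,0.02,0],"roll":0},{"linear":[0,0,0],"roll":0},{"linear":[0,0,0],"roll":0}]' | grep -E "pos|ft"; python3 -m jog '[{"linear":[0,0,-0.01],"roll":0},{"linear":[0,0,-0.01],"roll":0},{"linear":[0,0,-0.02],"roll":0},{"linear":[0,0,-0.1],"roll":0},{"linear":[0,0,-0.4],"roll":0},{"linear":[0,-0.7,-0.6],"roll":0},{"linear":[0,-0.8,-0.2],"roll":0},{"linear":[0,-0.8,0],"roll":0},{"linear":[0,0,0],"roll":0},{"linear":[0,0,0],"roll":0},{"linear":[0,0,0],"roll":0}]' | grep -E "pos|ft"; python3 -c "
from h import *
vial();s=env.observe();print(s['time_s'],loc(s['position']),s['position'])"
```

```text
position: [0.5166, 0.1189, 0.0399]
ft_force: [-1.5, 0.8, 5.4]
position: [0.5032, 0.2099, 0.0933]
ft_force: [0.4, -0.1, 0.4]
green [182 155  14  30 202] [189.3 170.4]
11.05 [-57.  102.5] [0.50336008 0.20949465 0.09323476]
```

```bash
python3 - <<'E'
s=open('h.py').read()
s=s.replace("    for k,m in dict(","    fill=lambda m: cv2.morphologyEx(cv2.morphologyEx(m.astype(np.uint8),cv2.MORPH_CLOSE,np.ones((7,7))),cv2.MORPH_OPEN,np.ones((6,6)))>0\n    for k,m in dict(body=fill(((H<16)|(H>168))&(S>70)&(V>60)),")
s=s.replace("im,ROI[n])['red']","im,ROI[n])['body']").replace("if max(st[2:4])<60 and st[4]>100","if st[4]>60")
open('h.py','w').write(s)
E
python3 - <<'E'
from h import *
vial()
im=optics.get_image('top'); x0,y0,x1,y1=ROI['top']; cv2.imwrite('pics/top4.png',cv2.resize(im[y0:y1,x0:x1,::-1],None,fx=4,fy=4))
E
```

```text
top body centre [-70.3  12.6] size [37.  60.2] ang -3.55
green [182 155  14  30 210] [189.  170.4]
```

View pics/top4.png

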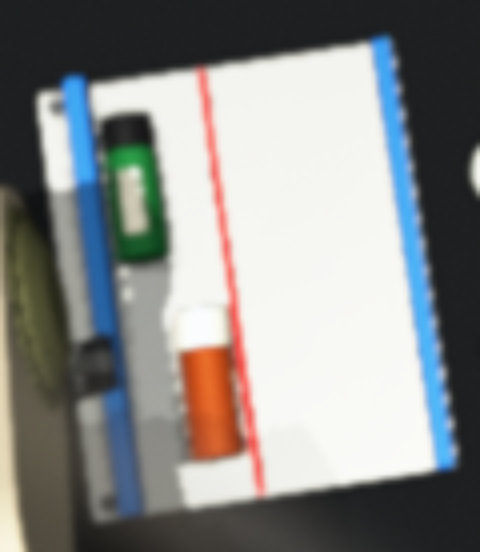

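The top crop shows amber next to the line: cap centre at about (203,305), base centre at about (216,458). The line is at about x=232–255 there, and green hasn't moved.

```bash
python3 - <<'E'
s=open('h.py').read()
i=s.index("def vial")
s=s[:i]+'''def vial(n='top'):
    # sub-pixel: body columns per row, saturation-weighted red chroma; wide red run only (line run is narrow)
    im=optics.get_image(n).astype(int); x0,y0,x1,y1=ROI[n]
    red=((im[...,0]-im[...,2])>60)|((im[...,0]-im[...,1])>60)
    m=np.zeros(red.shape,np.uint8); m[y0:y1,x0:x1]=red[y0:y1,x0:x1]
    m=cv2.morphologyEx(m,cv2.MORPH_CLOSE,np.ones((1,9))) if 0 else m
    C=[]
    for r in range(y0,y1):
        c=np.flatnonzero(m[r]); 
        if len(c)==0: continue
        runs=np.split(c,np.flatnonzero(np.diff(c)>1)+1); k=[q for q in runs if len(q)>=2]
        if not k: continue
        a=k[0][0]; 
        ln=[q for q in k]
        C.append((r,[(q[0],q[-1]) for q in ln]))
    return C
'''
open('h.py','w').write(s)
from h import *
top=lambda u:[155+u[0]/4-.4,120+u[1]/4-.4]
for nm,u in dict(cap=(203.5,305.5),base=(216,458)).items(): print(nm,loc(onplane('top',[top(u)],.025)[0]))
for r,k in vial()[60:110:3]: print(r,[(int(a),int(b)) for a,b in k], end=' ')
E
```

```text
cap [-15.3  14.9]
base [-97.7  19.7]
197 [(212, 214)] 200 [(212, 214)] 203 [(213, 215)] 206 [(208, 211), (213, 215)] 209 [(200, 216)] 212 [(200, 216)] 215 [(201, 216)] 218 [(201, 217)] 221 [(201, 213), (215, 217)] 224 [(202, 213), (216, 218)] 227 [(202, 218)] 230 [(203, 219)] 233 [(203, 213), (217, 219)] 236 [(218, 220)] 239 [(218, 220)] 242 [(219, 220)]
```

```bash
python3 - <<'E'
s=open('h.py').read()
i=s.index("def vial")
s=s[:i]+'''def vial(N=4):
    im=np.mean([optics.get_image('top').astype(float) for _ in range(N)],0)
    x0,y0,x1,y1=ROI['top']; ch=im[...,0]-im[...,2]; E={'l':[],'r':[]}
    for r in range(y0,y1):
        c=np.flatnonzero(ch[r,x0:x1]>60)+x0
        runs=[q for q in np.split(c,np.flatnonzero(np.diff(c)>2)+1) if len(q)>=9] if len(c) else []
        if not runs: continue
        a,b=runs[0][0],runs[0][-1]; h=60
        E['l'].append((a-1+(h-ch[r,a-1])/(ch[r,a]-ch[r,a-1]),r))
        E['r'].append((b+(ch[r,b]-h)/(ch[r,b]-ch[r,b+1]),r))
    for k in E:
        e=np.array(E[k])[2:-2]; P=onplane('top',e,.025)[:,:2]; q=np.c_[(P-L0)@EX,(P-L0)@EY]*1000
        d=q[:,1]-np.polyval(np.polyfit(q[:,0],q[:,1],1),q[:,0]); g=abs(d)<1.5
        p=np.polyfit(q[g,0],q[g,1],1); d=q[g,1]-np.polyval(p,q[g,0])
        print(k,'rows',e[0,1],e[-1,1],'yaw',round(np.degrees(np.arctan(p[0])),2),'y at x=-56',round(np.polyval(p,-56),1),'rms',round(d.std(),2))
'''
open('h.py','w').write(s)
from h import *
vial()
E
```

```text
l rows 209.0 231.0 yaw -0.98 y at x=-56 32.0 rms 0.21
r rows 209.0 231.0 yaw -0.02 y at x=-56 -3.8 rms 0.16
```

```bash
python3 -m jog '[{"linear":[0,0.7,0],"roll":0},{"linear":[0,0.8,0],"roll":0},{"linear":[0,0.44,0.5],"roll":0},{"linear":[0,0,0.6],"roll":0},{"linear":[0,0,0.15],"roll":0},{"linear":[0,0,0.04],"roll":0},{"linear":[0,0,0],"roll":0},{"linear":[0,0,0.03],"roll":0},{"linear":[0,0,0.01],"roll":0},{"linear":[0,0,0],"roll":0},{"linear":[0,0,0],"roll":0}]' | grep -E "pos|ft"; python3 -m jog '[{"linear":[0,0,0.01],"roll":0},{"linear":[0,0,0],"roll":0},{"linear":[0,0,0],"roll":0}]'| grep -E "pos|ft"; python3 -c "
from h import *
print(loc(env.observe()['position']))"
```

```text
position: [0.5147, 0.1337, 0.0407]
ft_force: [-0.3, 0.4, -1.0]
position: [0.5146, 0.1335, 0.0399]
ft_force: [-0.1, 0.7, 0.6]
[-56.9  25.7]
```

```bash
python3 -m jog '[{"linear":[0,0,0.012],"roll":0},{"linear":[0,0,0],"roll":0},{"linear":[0,0,0],"roll":0}]'| grep -E "pos|ft"
```

```text
position: [0.5146, 0.1335, 0.0397]
ft_force: [-1.3, 1.0, 5.1]
```

Now roll about 31 mm at the finger, gently, then release and look.

```bash
python3 -m jog '[{"linear":[0,0.02,-0.005],"roll":0},{"linear":[0,0.06,0],"roll":0},{"linear":[0,0.1,0],"roll":0},{"linear":[0,0.11,-0.003],"roll":0},{"linear":[0,0.11,0],"roll":0},{"linear":[0,0.11,0],"roll":0},{"linear":[0,0.1,-0.003],"roll":0},{"linear":[0,0.08,0],"roll":0},{"linear":[0,0.05,0],"roll":0},{"linear":[0,0.02,0],"roll":0},{"linear":[0,0,0],"roll":0},{"linear":[0,0,0],"roll":0}]' | grep -E "pos|ft"; python3 -m jog '[{"linear":[0,0,-0.01],"roll":0},{"linear":[0,0,-0.01],"roll":0},{"linear":[0,0,-0.02],"roll":0},{"linear":[0,0,-0.1],"roll":0},{"linear":[0,0,-0.4],"roll":0},{"linear":[0,-0.7,-0.6],"roll":0},{"linear":[0,-0.8,-0.2],"roll":0},{"linear":[0,-0.8,0],"roll":0},{"linear":[0,0,0],"roll":0},{"linear":[0,0,0],"roll":0},{"linear":[0,0,0],"roll":0},{"linear":[0,0,0],"roll":0}]' | grep -E "pos|ft"; python3 - <<'E'
from h import *
vial();s=env.observe();print(s['time_s'],loc(s['position']),s['position'])
im=optics.get_image('top'); x0,y0,x1,y1=ROI['top']; cv2.imwrite('pics/top5.png',cv2.resize(im[y0:y1,x0:x1,::-1],None,fx=4,fy=4))
E
```

```text
position: [0.5189, 0.1031, 0.0399]
ft_force: [-1.2, -0.3, 4.2]
position: [0.5058, 0.1935, 0.0932]
ft_force: [0.2, -0.1, 0.4]
l rows 208.0 231.0 yaw -0.4 y at x=-56 16.2 rms 0.17
r rows 208.0 231.0 yaw -1.71 y at x=-56 -11.1 rms 0.18
15.0167 [-56.9  86.5] [0.50578079 0.1936842  0.09323764]
```

View pics/top5.png

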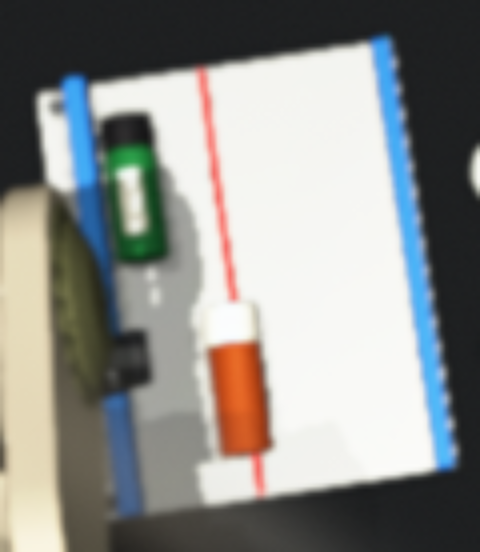

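The top crop shows amber lying on the line: cap centre at about (232,303), base centre at about (246,455). The measured axis is still about 2.5 mm short with about 1° of yaw. A small trim roll comes next.

```bash
python3 -m jog '[{"linear":[0,0.7,0],"roll":0},{"linear":[0,0.8,0],"roll":0},{"linear":[0,0.56,0.5],"roll":0},{"linear":[0,0,0.6],"roll":0},{"linear":[0,0,0.15],"roll":0},{"linear":[0,0,0.04],"roll":0},{"linear":[0,0,0],"roll":0},{"linear":[0,0,0.03],"roll":0},{"linear":[0,0,0.01],"roll":0},{"linear":[0,0,0.01],"roll":0},{"linear":[0,0,0],"roll":0},{"linear":[0,0,0],"roll":0}]' | grep -E "pos|ft"; python3 -m jog '[{"linear":[0,0,0.01],"roll":0},{"linear":[0,0,0],"roll":0},{"linear":[0,0,0],"roll":0}]'| grep -E "pos|ft"; python3 -c "
from h import *
print(loc(env.observe()['position']))"
```

```text
position: [0.5176, 0.1131, 0.0401]
ft_force: [-0.4, 0.1, -0.2]
position: [0.5177, 0.1129, 0.0399]
ft_force: [-0.4, 0.1, 4.6]
[-56.8   4.9]
```

```bash
python3 -m jog '[{"linear":[0,0.01,-0.003],"roll":0},{"linear":[0,0.02,0],"roll":0},{"linear":[0,0.03,0],"roll":0},{"linear":[0,0.03,0],"roll":0},{"linear":[0,0.02,0],"roll":0},{"linear":[0,0.01,0],"roll":0},{"linear":[0,0,0],"roll":0},{"linear":[0,0,0],"roll":0},{"linear":[0,0,0],"roll":0}]' | grep -E "pos|ft"; python3 -m jog '[{"linear":[0,0,-0.01],"roll":0},{"linear":[0,0,-0.01],"roll":0},{"linear":[0,0,-0.02],"roll":0},{"linear":[0,0,-0.1],"roll":0},{"linear":[0,0,-0.4],"roll":0},{"linear":[0,-0.7,-0.6],"roll":0},{"linear":[0,-0.8,-0.2],"roll":0},{"linear":[0,-0.8,0],"roll":0},{"linear":[0,-0.5,0],"roll":0},{"linear":[0,0,0],"roll":0},{"linear":[0,0,0],"roll":0},{"linear":[0,0,0],"roll":0}]' | grep -E "pos|ft"; python3 - <<'E'
from h import *
vial();s=env.observe();print(s['time_s'],loc(s['position']),s['position'])
E
```

```text
position: [0.5184, 0.108, 0.0399]
ft_force: [-2.0, -0.3, 7.4]
position: [0.5021, 0.2184, 0.093]
ft_force: [-0.8, -0.4, -0.5]
l rows 208.0 231.0 yaw -0.43 y at x=-56 13.8 rms 0.12
r rows 208.0 231.0 yaw -1.75 y at x=-56 -13.4 rms 0.2
18.2667 [-56.9 111.1] [0.50227067 0.21803453 0.09300991]
```

```bash
python3 -m jog '[{"linear":[0,0,-0.5],"roll":0},{"linear":[0,0,-0.9],"roll":0},{"linear":[0,0,-0.9],"roll":0},{"linear":[0,0,-0.9],"roll":0},{"linear":[-0.9,0,0],"roll":0},{"linear":[-0.9,0,0],"roll":0},{"linear":[-0.9,0,0],"roll":0},{"linear":[-0.5,0,0],"roll":0},{"linear":[0,0,0],"roll":0},{"linear":[0,0,0],"roll":0},{"linear":[0,0,0],"roll":0}]' | grep -E "pos|ft"; python3 - <<'E'
from h import *
vial();im=optics.get_image('side'); x0,y0,x1,y1=ROI['side']; cv2.imwrite('pics/side6.png',cv2.resize(im[y0-30:y1+70,x0-30:x1+60,::-1],None,fx=3,fy=3))
E
```

```text
position: [0.3763, 0.2002, 0.2213]
ft_force: [-0.1, -0.4, 0.9]
l rows 208.0 231.0 yaw -0.65 y at x=-56 13.8 rms 0.1
r rows 208.0 231.0 yaw -1.58 y at x=-56 -13.4 rms 0.21
```

View pics/side6.png

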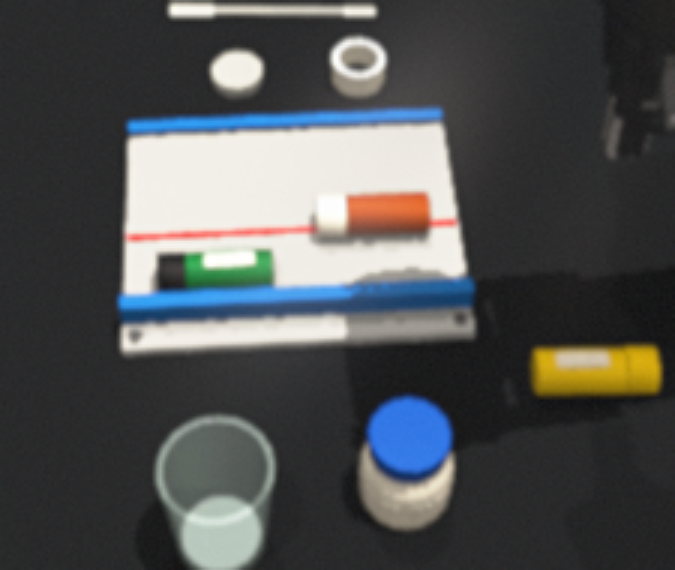

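The side crop shows amber at about (372,213) lying on the line, which emerges near (312,228) and (432,222). Green, jar, beaker, cup, disc and yellow vial are undisturbed, and the hand is clear. Next is a quick cross-check from this view.

```bash
python3 - <<'E'
from h import *
im=np.mean([optics.get_image('side').astype(float) for _ in range(3)],0); ch=im[...,0]-im[...,2]
C=[]
for c in range(290,312):
    r=np.flatnonzero(ch[250:280,c]>60)+250
    q=max(np.split(r,np.flatnonzero(np.diff(r)>1)+1),key=len); a,b=q[0],q[-1]
    C.append([(c,a-1+(60-ch[a-1,c])/(ch[a,c]-ch[a-1,c])),(c,b+(ch[b,c]-60)/(ch[b,c]-ch[b+1,c]))])
C=np.array(C)
for i in(0,1):
    P=onplane('side',C[:,i],.025)[:,:2]-L0; x,y=P@EX*1e3,P@EY*1e3; p=np.polyfit(x,y,1); print(p[0]*57.3,np.polyval(p,-56))
E
```

```text
-0.8434333647363623 -18.341067378240552
-4.054257290015254 13.67024725747571
```

```bash
python3 -c "
from rig import env
print(env.close_job())"
```

```text
the job is handed in; nothing more can be done
None
```

I rolled the amber vial onto the red line in three strokes and a small trim, and handed the job in. The top camera put its axis about 0.2 mm off centre with about 1° of yaw. The side view was rougher but broadly agrees. Green and everything else in view look undisturbed, and the hand is clear.

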